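Clamp a deep-well block on the plate shaker

TASK

Clamp the deep-well block on the plate shaker for its run: push the open hold-down strap over until its pressure plate lies on the block, then push the raised cam lever over and fully down so that it locks on the strap. Leave the block seated in its tray, do not lift it, and leave the things standing around the shaker alone.

Things in the scene. Friction and masses are not known exactly. Their poses are not given: they have to be found in the camera images.
- shaker: White plate shaker fixed to the bench: housing 245 x 200 mm, 55 high, aluminium platform at 70 mm. Origin on the bench under the tray's centre; x points from the control panel (front) to the rear, y from the strap's hinge bracket (y -62 mm, 136 high, 36 wide) to the cam lever's bracket (y +75, 143 high, 31 wide). Strap and lever move in its plane x = 0.
- strap (a joint): Hold-down strap, steel bar 24 wide, 5 thick, 128 mm long, angle in rad: 0 level and clamped, 0.03 to 0.04 plate just resting on the block, 1.57 upright, up to 2.2 leaning back away from the block (to -y). Starts at 1.75 to 2.1. Stiff hinge (0.13 N m, 1 to 3 N at 90 mm): it stays where it is left, so push it all the way down until its plate touches the block.
- lever (a joint): Cam lever angle, rad: 0 raised, leaning out to +y, 50 deg above level; starts 0 to 0.2; 0.70 upright; 2.27 (stop) locked, level over the strap, pointing to -y. Stiff (0.1 N m, about 2 N at the grip), stays where it is left. Its last 50 deg draw the strap's pin down 3 to 4 mm and lock over centre. Pushed over too early, it bars the strap's way.
- strap_hinge (a point): Point on the strap's hinge axis, at the middle of the strap's width: 126.5 mm above the bench. The axis runs along the shaker's x.
- strap_end (a point): Centre of the cross pin in the strap's forked end, half-way through the strap's thickness, 124.7 mm from the hinge axis; moves with the strap. With the strap clamped it lies 126.5 mm above the bench (the strap's top face at 129 mm).
- lever_pivot (a point): Point on the cam lever's pivot axis, at the middle of its width: 135.1 mm above the bench. The axis runs along the shaker's x.
- lever_tip (a point): Middle of the far end of the lever's black grip (22 wide, 28 long, 8 mm thick, on a steel arm 12 wide, 6 thick), 72 mm from the pivot axis; moves with the lever. Locked, it lies 135 mm above the bench, the grip's upper face at 139 mm.
- block: Pale plastic 96-well deep-well block with a grey sealing mat, 128 x 85 mm, 44 mm high, loose in the shaker's tray (lip 10 mm high, 1 mm of play); long side along the shaker's x. Origin at the centre of its underside, 70 mm above the bench; its top is 114 mm above the bench.
- pressure_plate: Rubber-faced steel plate 70 x 44 x 6 mm under the middle of the strap (62 mm from the hinge axis), on springs (3 N to start, 8 N/mm, 4 mm travel; pressing it in does no harm); it presses on the block. Origin at the centre of its underside.
- reagent_bottle: Amber bottle with white cap, 60 mm across, 115 mm high, standing beside the shaker. Origin at the centre of its underside. Leave it alone.
- tube: Standing 50 ml tube with orange screw cap, 34 mm across, 112 mm high, behind the shaker. Origin at the centre of its underside. Leave it alone.
- tube_rack: Red rack with small white-capped tubes, 105 x 60 mm, 50 mm high, beside the shaker. Origin at the centre of its underside. Leave it alone.
Not all that is in view belongs to the job. Several things have the shape of the block; the one meant has the colours described above.

How it is judged:
On the way, in this order (a step that is already met when the one before it is completed fails the run):
1. the strap is swung over and its pressure plate lies on the block, the cam lever still raised (value of joint strap below 0.06 rad and contact force between pressure_plate and block above 0.3 N and value of joint lever below 0.7 rad), for 0.2 s.
2. the cam lever is pushed fully down and the strap is clamped on the block (value of joint lever above 2.12 rad and value of joint strap below 0.02 rad), for 0.2 s.
At the end, for the whole second after the job is handed in: The cam lever is locked (within 0.15 rad of its stop at 2.27), the strap is level (below 0.02 rad) with its pressure plate pressing on the block with more than 7.5 N, and the block sits in its tray (within 4 mm of the tray's centre, not raised by 3 mm) (all of step 2 and contact force between pressure_plate and block above 7.5 N and horizontal distance between block and shaker below 0.004 m and height (world z) of block below 0.073 m); the robot touches nothing.
It fails at once if the block is lifted or pushed out of its tray (raised more than 4 mm or moved more than 8 mm) (height (world z) of block above 0.074 m or distance of block from where it was at the start of the episode above 0.008 m).
It fails at once if a thing standing around the shaker is moved by more than 15 mm (distance of any of reagent_bottle, tube, tube_rack from where it was at the start of the episode above 0.015 m).
It also fails if it takes over 51 s, if anything falls off the work surface, if the arm or the gripper's body presses on something with over 40 N, if the wrist force passes 120 N, or if a joint passes its speed limit or range.

ROBOT

A 6-joint arm with a two-finger parallel gripper is mounted at the origin on the work surface. World frame = base frame: x ahead of the robot, y to its left, z up, the work surface at z = 0. Lengths are in m, angles in rad, forces in N, time in s.
With the tool pointing down it reaches from about 0.35 to 0.975 m from the base axis. Payload 4.9 kg.
Tool frame: the origin (TCP) lies midway between the tips of the shut fingers; the grasp point (between the pads) lies 19 mm behind it; z points along the fingers, y is the line along which they close (so a half turn about z gives the same grasp; the last joint's range is limited). The gripper opens to 85 mm and grips with 20 to 120 N. Pads are 22 mm wide; open, the fingers measure 114 mm over their backs; the gripper's body (76 mm by 85 mm) begins 54 mm behind the grasp point. The pads swing forward as they close: fully open they stand 13 mm farther back than shut.
Start: joints at [1.173, 0.053, 1.613, -0, 1.476, -0.119], TCP at [0.172, 0.601, 0.231] pointing down, gripper open.
Joint ranges: [-3.01, 3.01], [-1.01, 2.22], [0.06, 2.58], [-1.02, 4.17], [0.09, 2.62], [-3.14, 3.14]. Speed limits (rad/s): [2.57, 2.57, 3.14, 3.14, 3.14, 3.14].

INTERFACE

Orientations are given as a unit quaternion [w, x, y, z].
In Python, from plant import state, grab_frame, camera_info, job_done, spot_in, masks_of, pinpoint gives the robot as it stands.
- The arm moves only by the shell command python3 -m handwheel 'ROWS' [OPENING]. ROWS is JSON, a list that holds one entry, the list of rows, each a list of 6 numbers: the shift along the world's x, y, z in m, then the turn, a rotation vector about the world's x, y, z in degrees. In form: [[[tx, ty, tz, ax, ay, az], ...]]. A call has 1 to 20 rows; each row shifts and turns the commanded pose from where the row before left it; what a row does not reach is not made up. A row lasts 1/12 s, in which the tool goes at most 41.7 mm and 7.16 degrees, less where a joint would pass 70% of its speed; a pose out of reach is approached as far as the arm can. A call is refused whole if a number of a shift passes 0.0417 or a number of a turn 7.16, either way. A call with a gripper value outside its range is refused whole. OPENING is the opening, from 0 (shut) to 1 (fully open), set as the call begins (- or left out, the last holds). The fingers move at their own pace and stop on an object; the grip force is fixed at half the most. Time passes only in rows, so rows that do not move let the fingers close. It gives the time, the measured TCP pose, the force, the opening and the grip force at its end, in the units of the state.
- state(): the state, without advancing time (a new reading comes with each control period).
- grab_frame(name): name is "scene" or "side" or "wrist"; returns (picture, depth): 384x512x3 uint8, blue, green, red; 384x512 float32, m along the optical axis (not along the pixel's ray), 0 where there is no reading.
- camera_info(name): a dict with "fx", "fy", "cx", "cy" (pixels), "distortion" ([k1, k2, p1, p2, k3] as OpenCV has them; the pictures are not rectified), "T" (4x4, takes a point from camera to world coordinates). Camera axes: x right, y up, looking along -z (the intrinsics and any distortion apply to the point x, -y, -z); pixel columns grow to the right and rows downward; lengths in m; the calibration is good to about 2 mm. A picture is of the moment at which its call begins: read the wrist's pose just before it. camera_info takes no time and is no camera call; for the wrist camera it gives the pose at the moment of the call.
- job_done(): hands the job in; it is judged then, once.
Trained networks look in the newest picture that a camera, given by its name, has taken for a name from the list of things; names that differ only in an ending like _2 or _b are one class to them, and where a whole thing is asked for, a point or a joint stands for the part that bears it (a point fixed in the world has none). Each returns a list of dicts, best first, with "conf" (0 to 1); they miss things now and then, are a little off and sometimes report something else, mostly with a low value. They report only what shows in the picture. A call takes as long as a camera call. They do not tell look-alikes from the thing itself.
- spot_in(camera, thing): "box" ([left, top, width, height] in pixels, round what is visible of it).
- masks_of(camera, thing): "region" (384x512 bool, what is visible of it) and "box" ([left, top, width, height] in pixels, round what is visible of it).
- pinpoint(camera, thing): "position" ([column, row] in pixels: a listed point, or the origin of a listed thing).
The state is a dict: "time": time; "joint_pos": joint angles; "joint_vel": joint speeds; "joint_efforts": joint torques, N m; "tool_pos": TCP position; "tool_rot": TCP orientation; "contact_force": force on the tool from outside, world axes, zero at the start; "ft_torque": the same for the moment, N m; "gripper_width": opening from 0.0 (shut) to 1.0 (fully open); "grasp_force": force on a finger pad.
Only numpy, scipy, OpenCV 4.12 (cv2) and the standard library are available. Lean on these libraries where they do the work, as an engineer would, in place of code of your own. Each camera call takes 0.05 s, during which the arm holds its last target. There are 200 camera calls.

## Working session

There is one attempt and no reset: what is moved stays moved. The work goes in short steps, Python scripts to look and compute and a shell command to move; the robot and the scene stay as the last step left them, time stands still between calls to the robot, and variables do not carry over. Pictures are saved under pics/ and viewed, at most 10 in all, crops included, and the job is handed in when it is done.

```bash
mkdir -p pics
cat > h.py <<'E'
import numpy as np,cv2
from plant import *
def world(cam,px,depth=None,z=None,info=None):
    c=info or camera_info(cam);T=np.array(c["T"])
    K=np.array([[c["fx"],0,c["cx"]],[0,c["fy"],c["cy"]],[0,0,1.]])
    u=cv2.undistortPoints(np.array([[px]],float),K,np.array(c["distortion"],float))[0,0]
    d=T[:3,:3]@np.array([u[0],-u[1],-1]);o=T[:3,3]
    s=depth if depth is not None else (z-o[2])/d[2]
    return o+s*d
E
python3 - <<'E'
from h import *
for cam in("scene","side"):
    p,d=grab_frame(cam);cv2.imwrite(f"pics/{cam}0.png",p)
    for t in("shaker","strap_hinge","strap_end","lever_pivot","lever_tip","block","reagent_bottle","tube","tube_rack"):
        for r in pinpoint(cam,t)[:2]:
            x,y=r["position"];xi,yi=int(min(max(x,0),511)),int(min(max(y,0),383))
            zz={"strap_hinge":.1265,"lever_pivot":.1351,"block":.07,"shaker":0}.get(t)
            print(cam,t,round(r["conf"],2),np.round([x,y]),"depth",np.round(world(cam,(x,y),float(d[yi,xi])),3), "z",None if zz is None else np.round(world(cam,(x,y),z=zz),3))
print(state()["time"],state()["tool_rot"],camera_info("scene")["T"],camera_info("side")["T"])
E
```

```text
scene shaker 0.6 [222. 204.] depth [ 0.602 -0.011  0.112] z [ 0.535 -0.036  0.   ]
scene strap_hinge 0.88 [199. 170.] depth [ 0.528 -0.092  0.131] z [ 0.525 -0.094  0.127]
scene strap_end 0.76 [177. 141.] depth [ 0.354 -0.229  0.002] z None
scene strap_end 0.18 [222. 261.] depth [0.717 0.019 0.03 ] z None
scene lever_pivot 0.81 [246. 184.] depth [0.55  0.04  0.144] z [0.544 0.038 0.135]
scene lever_tip 0.7 [265. 184.] depth [0.49  0.075 0.072] z None
scene block 0.96 [218. 192.] depth [ 0.57  -0.03   0.112] z [ 0.544 -0.041  0.07 ]
scene block 0.89 [169. 281.] depth [ 0.804 -0.089  0.044] z [ 0.814 -0.081  0.07 ]
scene reagent_bottle 0.6 [160. 177.] depth [ 0.51  -0.222  0.028] z None
scene tube 0.77 [221. 262.] depth [0.717 0.015 0.02 ] z None
scene tube 0.2 [188. 154.] depth [ 0.534 -0.11   0.199] z None
scene tube_rack 0.73 [302. 221.] depth [0.562 0.192 0.042] z None
side shaker 0.86 [291. 210.] depth [0.539 0.046 0.076] z [ 0.544 -0.038  0.   ]
side strap_hinge 0.73 [300. 155.] depth [ 0.534 -0.087  0.13 ] z [ 0.534 -0.093  0.127]
side strap_end 0.87 [309. 102.] depth [ 0.526 -0
[... 299 characters left out ...]
[ 0.551 -0.034  0.07 ]
side reagent_bottle 0.75 [319. 166.] depth [ 0.488 -0.203  0.019] z None
side tube 0.81 [223. 218.] depth [0.698 0.023 0.01 ] z None
side tube_rack 0.82 [281. 284.] depth [0.539 0.205 0.023] z None
1.0 [-4.34066663e-07  1.38946100e-01  9.90299945e-01  1.82250793e-05] [[-0.24094244 -0.81258525  0.53070892  1.20395393]
 [ 0.97053687 -0.2029799   0.12983587  0.21489088]
 [ 0.00222053  0.54635554  0.83755041  1.12712157]
 [ 0.          0.          0.          1.        ]] [[-0.98626077  0.10430828 -0.1280995   0.49742209]
 [-0.16518846 -0.63009939  0.75874075  0.74860422]
 [-0.00157247  0.76947679  0.63867284  0.71224779]
 [ 0.          0.          0.          1.        ]]
```

Run:
```python
import cv2,numpy as np
a=cv2.imread("pics/scene0.png")[90:310,110:340];b=cv2.imread("pics/side0.png")[60:320,150:400]
a=cv2.resize(a,(400,383));b=cv2.resize(b,(400,416));b=b[:383]
cv2.imwrite("pics/v1.png",np.hstack([a,b]))
```

```text
(no output)
```

View pics/v1.png

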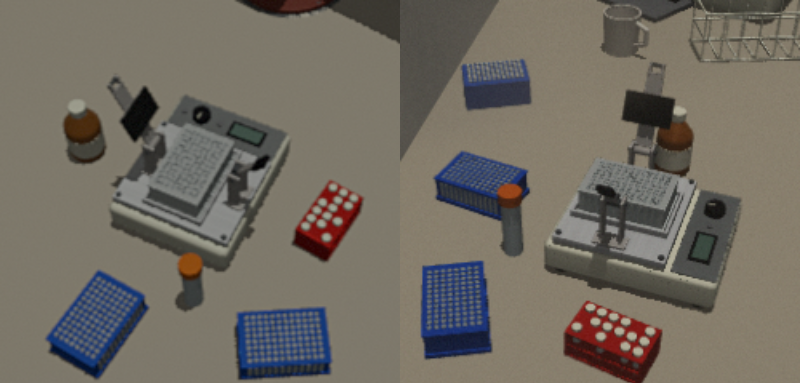

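The pictures show the strap leaning back at the far side (hinge at scene px 199,170), the lever raised on the +y side (246,184), the bottle behind the strap, and the panel facing the robot. Shaker yaw is about -9.5°. I'll move above it with the gripper shut for a closer wrist look.

```bash
python3 -m handwheel '[[[0,0,0.04,0,0,0],[0,0,0.04,0,0,0],[0.0205,-0.035,0.005,0,0,0.4],[0.0205,-0.035,0.005,0,0,0.4],[0.0205,-0.035,0.005,0,0,0.4],[0.0205,-0.035,0.005,0,0,0.4],[0.0205,-0.035,0.005,0,0,0.4],[0.0205,-0.035,0.005,0,0,0.4],[0.0205,-0.035,0.005,0,0,0.4],[0.0205,-0.035,0.005,0,0,0.4],[0.0205,-0.035,0.005,0,0,0.4],[0.0205,-0.035,0.005,0,0,0.4],[0.0205,-0.035,0.005,0,0,0.4],[0.0205,-0.035,0.005,0,0,0.4],[0.0205,-0.035,0.005,0,0,0.4],[0.0205,-0.035,0.005,0,0,0.4],[0.0205,-0.035,0.005,0,0,0.4],[0.0205,-0.035,0.005,0,0,0.4],[0.01,-0.017,0.005,0,0,0.2],[0,0,0,0,0,0]]]' 0
python3 - <<'E'
from h import *
cam="wrist";info=camera_info(cam)
p,d=grab_frame(cam);cv2.imwrite("pics/w1.png",p)
for t,z in(("strap_hinge",.1265),("strap_end",None),("lever_pivot",.1351),("lever_tip",None),("block",.07)):
    for r in pinpoint(cam,t)[:2]:
        x,y=r["position"];xi,yi=int(min(max(x,0),511)),int(min(max(y,0),383))
        print(t,round(r["conf"],2),np.round([x,y]),np.round(world(cam,(x,y),float(d[yi,xi]),info=info),3),None if z is None else np.round(world(cam,(x,y),z=z,info=info),4))
s=state();print(s["time"],s["tool_pos"],s["tool_rot"])
E
```

```text
time: 2.67
tool_pos: [0.5115, 0.0203, 0.3967]
tool_rot: [0.0, 0.084, 0.996, -0.001]
contact_force: [-0.9, 0.1, 0.2]
gripper_width: -0.001
grasp_force: 0.0
strap_hinge 0.72 [183. 188.] [ 0.535 -0.097  0.133] [ 0.5364 -0.0985  0.1265]
strap_end 0.81 [113. 212.] [ 0.524 -0.145  0.241] None
lever_pivot 0.83 [274. 189.] [0.571 0.033 0.087] [0.5575 0.0324 0.1351]
lever_tip 0.69 [317. 202.] [0.568 0.084 0.192] None
block 0.78 [230. 179.] [ 0.537 -0.029  0.114] [ 0.5461 -0.0354  0.07  ]
block 0.59 [344. 252.] [0.725 0.144 0.045] [0.7111 0.138  0.07  ]
2.9667 [0.50948372 0.02496834 0.39627176] [2.73743866e-05 8.08071125e-02 9.96729754e-01 8.66489344e-05]
```

View pics/w1.png

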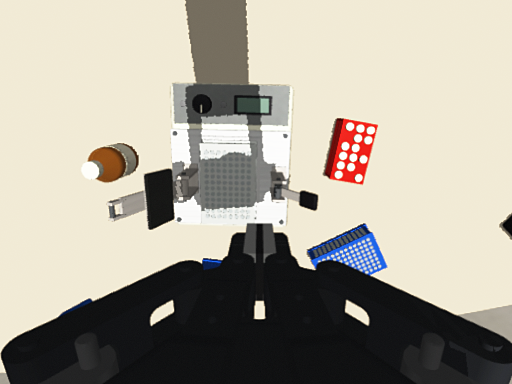

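The wrist view confirms it: strap end at (113,212), lever grip at (308,200), and the shaker aligned with the tool. Next I'll go behind the strap, at shaker y of about -155 mm.

```bash
python3 -m handwheel '[[[0.001,-0.03,-0.009,0,0,0],[0.001,-0.03,-0.009,0,0,0],[0.001,-0.03,-0.009,0,0,0],[0.001,-0.03,-0.009,0,0,0],[0.001,-0.03,-0.009,0,0,0],[0.001,-0.03,-0.009,0,0,0],[0.001,-0.03,-0.009,0,0,0],[0,-0.003,0,0,0,0],[0,0,0,0,0,0],[0,0,-0.025,0,0,0],[0,0,-0.025,0,0,0],[0,0,-0.025,0,0,0],[0,0,-0.025,0,0,0],[0,0,-0.025,0,0,0],[0,0,-0.01,0,0,0],[0,0,0,0,0,0],[0,0,0,0,0,0]]]'
```

```text
time: 4.38
tool_pos: [0.5174, -0.1882, 0.1992]
tool_rot: [0.0, 0.081, 0.997, -0.0]
contact_force: [-0.6, -1.0, 0.5]
gripper_width: -0.0
grasp_force: 0.0
```

```bash
python3 -m handwheel '[[[0.0033,0.0187,0,0,0,0],[0.0033,0.0187,0,0,0,0],[0.0033,0.0187,0,0,0,0],[0.0033,0.0187,0.001,0,0,0],[0.0024,0.0138,0.0015,0,0,0],[0.0024,0.0138,0.0015,0,0,0],[0.0027,0.015,-0.0037,0,0,0],[0.0027,0.015,-0.0037,0,0,0],[0.0023,0.0133,-0.01,0,0,0],[0.0023,0.0133,-0.01,0,0,0],[0.0013,0.0074,-0.011,0,0,0],[0.0013,0.0074,-0.011,0,0,0],[0,0,0,0,0,0]]]'
python3 - <<'E'
from h import *
p,d=grab_frame("side");q,_=grab_frame("scene")
a=cv2.resize(p[60:250,200:380],(400,422));b=cv2.resize(q[90:280,130:310],(400,422))
cv2.imwrite("pics/v2.png",np.hstack([a,b]))
E
```

```text
time: 5.47
tool_pos: [0.5462, -0.0138, 0.1502]
tool_rot: [-0.002, 0.081, 0.997, 0.0]
contact_force: [-0.6, 0.3, -1.2]
gripper_width: 0.001
grasp_force: 0.0
```

View pics/v2.png

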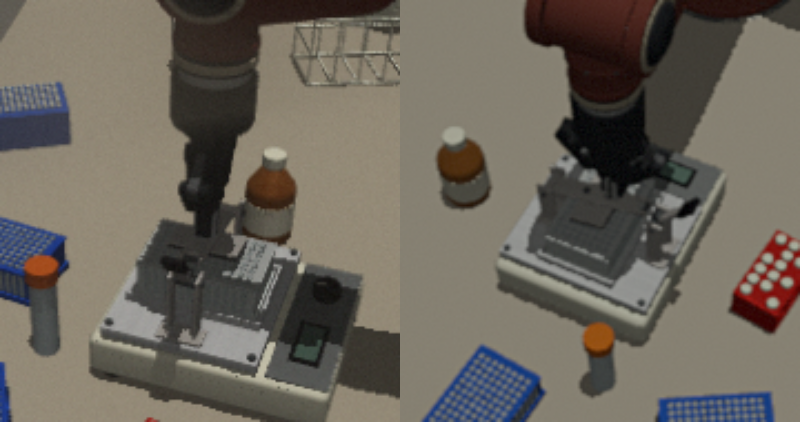

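The strap has swung over with the finger on its top face, and the bottle is untouched. Now I'll press down to a strap top of about 129 mm.

```bash
python3 -m handwheel '[[[0.001,0.006,-0.008,0,0,0],[0,0,-0.006,0,0,0],[0,0,-0.004,0,0,0],[0,0,-0.002,0,0,0],[0,0,-0.001,0,0,0],[0,0,-0.001,0,0,0],[0,0,0,0,0,0],[0,0,0,0,0,0]]]'
```

```text
time: 6.23
tool_pos: [0.5487, -0.0095, 0.1312]
tool_rot: [0.0, 0.082, 0.997, -0.0]
contact_force: [-1.6, 0.8, 2.9]
gripper_width: -0.003
grasp_force: 1.3
```

```bash
python3 -m handwheel '[[[0,0,-0.001,0,0,0],[0,0,-0.001,0,0,0],[0,0,0,0,0,0],[0,0,0,0,0,0],[0,0,0,0,0,0],[0,0,0,0,0,0]]]'
```

```text
time: 6.73
tool_pos: [0.5488, -0.0094, 0.1296]
tool_rot: [0.0, 0.082, 0.997, -0.0]
contact_force: [-3.5, 0.6, 5.6]
gripper_width: 0.004
grasp_force: 2.7
```

```bash
python3 -m handwheel '[[[0,0,0.02,0,0,0],[0,0,0.03,0,0,0],[0,0,0.03,0,0,0],[0,0,0.03,0,0,0],[0,0,0.02,0,0,0],[0.0045,0.028,0.005,0,0,0],[0.0045,0.028,0,0,0,0],[0.0045,0.028,0,0,0,0],[0.0045,0.028,0,0,0,0],[0.0045,0.028,0,0,0,0],[0,0,0,0,0,0]]]'
python3 - <<'E'
from h import *
for cam in("side","scene"):
    info=camera_info(cam);p,d=grab_frame(cam);cv2.imwrite(f"pics/{cam}3.png",p)
    for t in("strap_end","lever_tip","lever_pivot"):
        for r in pinpoint(cam,t)[:1]:
            x,y=r["position"];print(cam,t,round(r["conf"],2),np.round([x,y]),np.round(world(cam,(x,y),float(d[int(y),int(x)])),3))
    if cam=="side":a=cv2.resize(p[60:250,200:380],(400,422))
b=cv2.resize(p[90:280,130:310],(400,422));cv2.imwrite("pics/v3.png",np.hstack([a,b]))
E
```

```text
time: 7.65
tool_pos: [0.5714, 0.1345, 0.2633]
tool_rot: [0.0, 0.08, 0.997, 0.001]
contact_force: [-0.1, 1.0, 0.3]
gripper_width: 0.003
grasp_force: 0.0
side strap_end 0.73 [284. 185.] [0.556 0.052 0.149]
side lever_tip 0.52 [276. 174.] [ 0.581 -0.019  0.119]
side lever_pivot 0.87 [283. 183.] [0.556 0.076 0.173]
scene strap_end 0.74 [244. 192.] [0.572 0.038 0.137]
scene lever_tip 0.5 [264. 183.] [0.567 0.087 0.188]
scene lever_pivot 0.89 [244. 185.] [0.557 0.036 0.147]
```

View pics/v3.png

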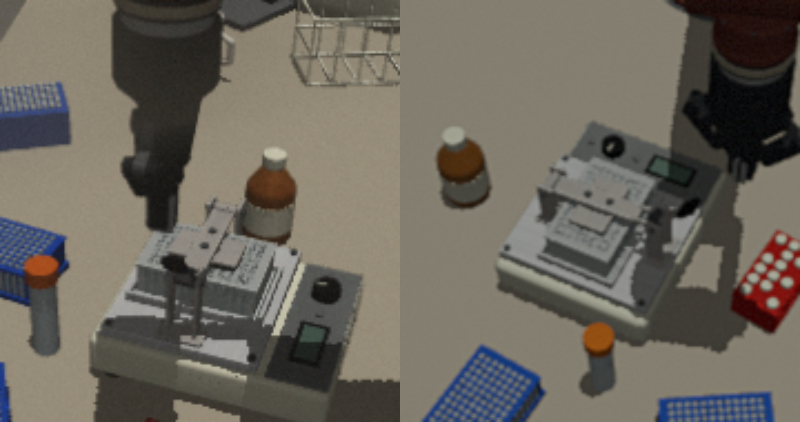

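The strap lies level on the block and the lever is still raised, with the finger outside it. I'll lower beside the grip and push the lever over.

```bash
python3 -m handwheel '[[[0,0,-0.022,0,0,0],[0,0,-0.022,0,0,0],[0,0,-0.022,0,0,0],[0,0,-0.021,0,0,0],[0,0,0,0,0,0],[-0.0028,-0.0157,0,0,0,0],[-0.0028,-0.0157,0,0,0,0],[-0.0028,-0.0157,0,0,0,0],[-0.0028,-0.0157,0,0,0,0],[-0.0028,-0.0157,0,0,0,0],[-0.0016,-0.0089,0.0045,0,0,0],[-0.0016,-0.0089,0.0045,0,0,0],[-0.0019,-0.0106,-0.0005,0,0,0],[-0.0019,-0.0106,-0.0005,0,0,0],[-0.0017,-0.0099,-0.006,0,0,0],[-0.0017,-0.0099,-0.006,0,0,0],[0,0,0,0,0,0]]]'
python3 - <<'E'
from h import *
p,d=grab_frame("side");q,_=grab_frame("scene")
a=cv2.resize(p[60:250,200:380],(400,422));b=cv2.resize(q[90:280,130:310],(400,422))
cv2.imwrite("pics/v4.png",np.hstack([a,b]))
E
```

```text
time: 9.47
tool_pos: [0.5455, -0.0085, 0.1709]
tool_rot: [-0.001, 0.083, 0.997, -0.001]
contact_force: [-0.4, 0.4, -0.2]
gripper_width: -0.002
grasp_force: 0.0
```

View pics/v4.png

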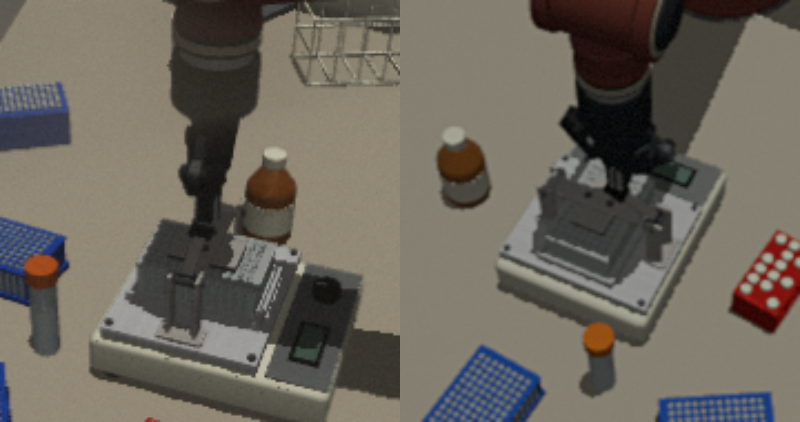

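The lever has passed upright and lies under the fingertip. Now I'll press it down to about 139 mm.

```bash
python3 -m handwheel '[[[-0.0005,-0.003,-0.009,0,0,0],[-0.0005,-0.003,-0.008,0,0,0],[0,0,-0.006,0,0,0],[0,0,-0.004,0,0,0],[0,0,-0.003,0,0,0],[0,0,-0.002,0,0,0],[0,0,-0.001,0,0,0],[0,0,0,0,0,0],[0,0,0,0,0,0]]]'
```

```text
time: 10.32
tool_pos: [0.5454, -0.0123, 0.1394]
tool_rot: [-0.0, 0.082, 0.997, 0.0]
contact_force: [0.5, -0.1, -0.2]
gripper_width: -0.001
grasp_force: 0.0
```

```bash
python3 -m handwheel '[[[0,0,-0.001,0,0,0],[0,0,-0.001,0,0,0],[0,0,-0.001,0,0,0],[0,0,0,0,0,0],[0,0,0,0,0,0]]]'
```

```text
time: 10.73
tool_pos: [0.5458, -0.0124, 0.1391]
tool_rot: [-0.0, 0.082, 0.997, 0.0]
contact_force: [-6.1, 0.7, 11.5]
gripper_width: 0.005
grasp_force: 5.2
```

The lever is against its stop at 139 mm. I'll retreat up and to the front, then verify.

```bash
python3 -m handwheel '[[[0,0,0.003,0,0,0],[0,0,0.02,0,0,0],[0,0,0.03,0,0,0],[0,0,0.03,0,0,0],[0,0,0.03,0,0,0],[0,0.03,0.03,0,0,0],[0,0.035,0.01,0,0,0],[0,0.035,0,0,0,0],[0,0.035,0,0,0,0],[0,0.035,0,0,0,0],[0,0,0,0,0,0],[0,0,0,0,0,0]]]'
python3 - <<'E'
from h import *
p,d=grab_frame("side");q,_=grab_frame("scene")
a=cv2.resize(p[60:250,200:380],(400,422));b=cv2.resize(q[90:280,130:310],(400,422))
cv2.imwrite("pics/v5.png",np.hstack([a,b]))
E
```

```text
time: 11.73
tool_pos: [0.5453, 0.1583, 0.2889]
tool_rot: [-0.0, 0.08, 0.997, -0.0]
contact_force: [0.4, 0.2, -0.2]
gripper_width: 0.0
grasp_force: 0.0
```

View pics/v5.png

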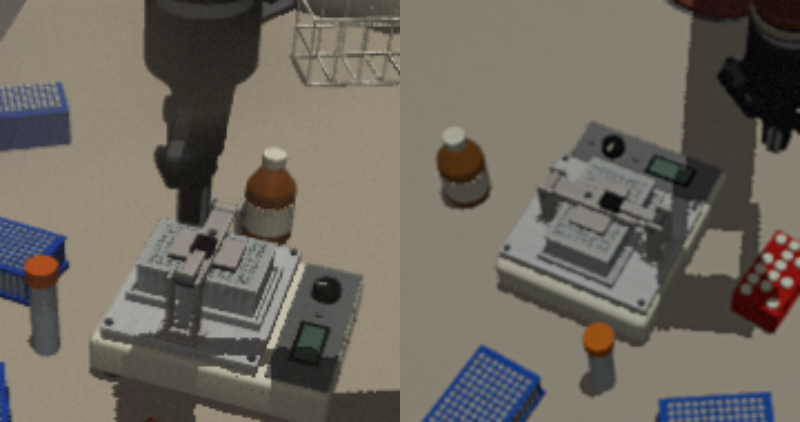

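The lever lies level over the strap (black grip at about 203,243 in the left crop), the block is seated, and the surroundings haven't moved.

```bash
python3 -c "from plant import *;print(job_done())"
```

```text
the job is handed in; nothing more can be done
None
```

I handed the job in at about 12 s. The strap is down on the block, the cam lever is pressed to its stop (grip at 139 mm), the block still looks seated in its tray, and the robot is clear; the hand-in call returned no verdict.

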